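Build a cell strainer cascade on a collection tube

ROBOT

A 6-joint arm with a two-finger parallel gripper is mounted at the origin on a cart in front of the work surface, level with it; the furniture and walls round the work are solid. World frame = base frame: x ahead of the robot, y to its left, z up, the work surface at z = 0. Lengths are in m, angles in rad, forces in N, time in s.
With the tool pointing down it reaches from about 0.3 to 0.775 m from the base axis. Payload 14.6 kg.
Tool frame: the origin (TCP) lies on the centre line of the jaws, within the pads' length; the fingertips stand 19 mm ahead of it and the grasp point (between the pads) is the TCP; z points along the fingers, y is the direction in which the jaws open and shut (so a half turn about z gives the same grasp; the last joint's range is limited). The gripper opens to 94 mm and grips with 3 to 60 N. Pads are 16 mm wide; open, the fingers measure 119 mm over their backs; the gripper's body (75 mm by 177 mm) begins 78 mm behind the grasp point.
Start: joints at [1.162, 0.3, 1.521, -0, 1.321, -0.067], TCP at [0.184, 0.518, 0.191] pointing down, gripper open.
Joint ranges: [-3.03, 3.03], [-0.79, 2.21], [0.23, 2.52], [-1.04, 4.18], [0, 3.07], [-2.55, 2.55]. Speed limits (rad/s): [2.22, 2.22, 2.57, 3.14, 3.14, 3.14].

INTERFACE

Orientations are given as [roll, pitch, yaw] about the fixed x, y, z axes, in that order (R = Rz(yaw) Ry(pitch) Rx(roll)).
In Python, from station import ctrl gives the robot as it stands. The module is installed in compiled form; this text tells all that it offers.
- The arm moves only by the shell command python3 -m creep 'ROWS' [FORCE]. ROWS is a JSON object of lists of equal length, an entry for each row: "translation": the shift along the world's x, y, z in mm, a list of three; "yaw": the turn about the world's z in rad; "gripper": the closure in counts, from 0 (fully open) to 255 (shut). A call has 1 to 5 rows; each row is the pose to reach, as a shift and turn from the pose measured when the call began; what a row does not reach only later rows make up. A row lasts 1/12 s, in which the tool goes at most 41.7 mm and 7.16 degrees, less where a joint would pass 70% of its speed; a pose out of reach is approached as far as the arm can. A call with a gripper value outside its range is refused whole. The fingers move at their own pace and stop on an object; FORCE is the grip in N (left out, the last holds). Time passes only in rows, so rows that repeat a pose let the fingers close. It gives the time, the measured TCP pose, the force and the opening at its end, in the units of the state.
- ctrl.get_obs(): the state, without advancing time (a new reading comes with each control period).
- ctrl.camera(name): name is "side" or "top" or "wrist"; returns a dict with "pixels" (400x640x3 uint8, red, green, blue), "depth" (400x640 float32, m along the optical axis (not along the pixel's ray), 0 where there is no reading), "fx", "fy", "cx", "cy" (pixels), "R" (3x3) and "t" (3): a world point X has camera coordinates R X + t; the wrist camera has in their place "tool_from_camera" (4x4, takes a point from camera to tool coordinates, whose origin is the TCP and whose axes are the flange's). Camera axes: x right, y down, z forward; pixel columns grow to the right and rows downward; lengths in m; the calibration is good to about 2 mm. A picture is of the moment at which its call begins: read the wrist's pose just before it.
- ctrl.hand_in(): hands the job in, once; it reports no verdict.
The state is a dict: "time_s": time; "qpos": joint angles; "joint_vel": joint speeds; "tau": joint torques, N m; "ee_pos": TCP position; "eef_rot": TCP orientation; "force": force on the tool from outside, world axes, zero at the start; "moment": the same for the moment, N m; "grip_width": finger opening in m.
Only numpy, scipy, OpenCV 4.12 (cv2) and the standard library are available. Lean on these libraries where they do the work, as an engineer would, in place of code of your own. Each camera call takes 0.05 s, during which the arm holds its last target. There are 200 camera calls.

TASK

Build the straining cascade on the open collection tube, one piece after another from fine to coarse so that the fine mesh does not clog: the blue 40 micron strainer goes in the tube's mouth, the white 70 micron one in the blue, the yellow 100 micron one in the white, and last the green funnel on top. Each piece must sit fully home and upright in the one below and be let go. Leave the pink strainer, the beaker and the amber bottle where they stand.

Things in the scene. Friction and masses are not known exactly. Their poses are not given: they have to be found in the camera images.
- strainer_blue: Blue strainer cup (40 micron), loose, upright, round, 36 mm wide and high, about 30 g. Foot: spigot 12 mm long, 26 mm wide tapering to 23; then a flat shoulder. From 12 to 36 mm up: straight wall 36 mm wide; grip it there. Top: socket 29 mm wide, 21 deep. A spigot enters the tube mouth or a socket with 1.5 mm play all round until its shoulder is on the rim. Origin: centre of the foot's underside; z up.
- strainer_white: White strainer cup (70 micron), loose and upright, same shape and size as strainer_blue. Origin: centre of the foot's underside; z up along the axis; yaw does not matter. Seated in another strainer, its foot is 24 mm above that one's foot.
- strainer_yellow: Yellow strainer cup (100 micron), loose and upright, same shape and size as strainer_blue. Origin: centre of the foot's underside; z up along the axis; yaw does not matter. Seated in another strainer, its foot is 24 mm above that one's foot.
- strainer_pink: Pink strainer cup (20 micron), loose and upright, same shape and size as strainer_blue. Origin: centre of the foot's underside; z up along the axis. Not wanted in this job: stays where it stands.
- funnel: Green loading funnel, loose, upright, round, 53 mm high, about 40 g. Same spigot and 36 mm wide shoulder as the strainers (foot 23 mm wide, shoulder at 12 mm). From 15 to 27 mm up a cone widens to 50 mm; from 27 to 53 mm up a straight wall 50 mm wide; grip it there. Open top. Seated in a strainer, its foot is 24 mm above that one's foot. Origin: centre of the foot's underside; z up.
- tube_open: The collection tube: clear 50 ml tube without a cap, upright in an immovable stand (round steel base 72 mm wide, 12 mm thick; black collar 42 mm wide up to 60 mm). 118 mm high in all; tube 29 mm wide, its threaded neck 35 mm. Origin: centre of the base's underside on the worktop; z up.
- tube_open_mouth (a point): Centre of the open tube's mouth, level with its rim, 118 mm above the worktop. Mouth 29 mm wide inside, 35 mm outside, 18 mm deep. With the blue strainer seated, that strainer's foot is 12 mm below this point.
- tube_capped: The same immovable stand, but its tube is closed by a red screw cap 36 mm across; 118 mm high. Not used. Origin: centre of the base's underside; z up.
- beaker: Small clear glass beaker, 50 mm across, 66 mm high, loose and empty, standing near the work. Stays where it is. Origin: centre of its underside; z up.
- amber: Small brown bottle with black cap, 42 mm across, 88 mm high, loose, standing near the work. Stays where it is. Origin: centre of its underside; z up.
Mind the look-alikes: they are no part of the job. There is more than one size of the funnel; the job needs the middle-sized.

How it is judged:
By the outcome, as a careful person would: the job done as asked, in the order asked, and still so for the second after the job is handed in, with the robot touching nothing.
It also fails if it takes over 120 s, if anything falls off the work surface, if the arm or the gripper's body presses on something with over 40 N, if the wrist force passes 120 N, or if a joint passes its speed limit or range.

## Working session

There is one attempt and no reset: what is moved stays moved. The work goes in short steps, Python scripts to look and compute and a shell command to move; the robot and the scene stay as the last step left them, time stands still between calls to the robot, and variables do not carry over. Pictures are saved under pics/ and viewed, about 12 in all and at most 16, crops included, and the job is handed in when it is done.

```bash
mkdir -p pics; cat > h.py <<'E'
import numpy as np, cv2
from station import ctrl
def snap(n,f=None):
    c=ctrl.camera(n)
    if f: cv2.imwrite('pics/'+f,c['pixels'][:,:,::-1])
    return c
def world(c,depthmask=None):
    d=c['depth']; v,u=np.mgrid[:400,:640]
    P=np.stack([(u-c['cx'])/c['fx']*d,(v-c['cy'])/c['fy']*d,d],-1)
    return (P-c['t'])@np.array(c['R'])
def ray(c,u,v,z):
    R=np.array(c['R']);o=-R.T@c['t'];d=R.T@np.array([(u-c['cx'])/c['fx'],(v-c['cy'])/c['fy'],1])
    return o+d*(z-o[2])/d[2]
E
python3 - <<'E'
from h import *
for n in('top','side'):
    c=snap(n,n+'0.png'); np.savez('pics/'+n+'0.npz',**c); R=np.array(c['R']); print(n,c['fx'],-R.T@c['t'],R[2])
o=ctrl.get_obs();print({k:np.round(v,3) for k,v in o.items()})
E
```

```text
top 456.0212613613817 [0.36881468 0.09004718 1.21642271] [ 0.13827625 -0.02863283 -0.98997972]
side 444.91500552323834 [ 0.28315794 -0.70979444  0.74840264] [ 0.2314397   0.74048907 -0.63096085]
{'time_s': np.float64(0.1), 'qpos': array([ 1.162,  0.3  ,  1.522, -0.   ,  1.321, -0.067]), 'joint_vel': array([-0.001, -0.002, -0.002,  0.001, -0.002,  0.001]), 'tau': array([ 0.0000e+00, -5.3265e+01, -3.5328e+01,  7.1000e-02,  2.4000e-02,
       -0.0000e+00]), 'ee_pos': array([0.184, 0.518, 0.191]), 'eef_rot': array([-3.141, -0.   ,  2.8  ]), 'force': array([-0.077,  0.279,  0.567]), 'moment': array([0.078, 0.017, 0.032]), 'grip_width': np.float64(0.094)}
```

View pics/top0.png

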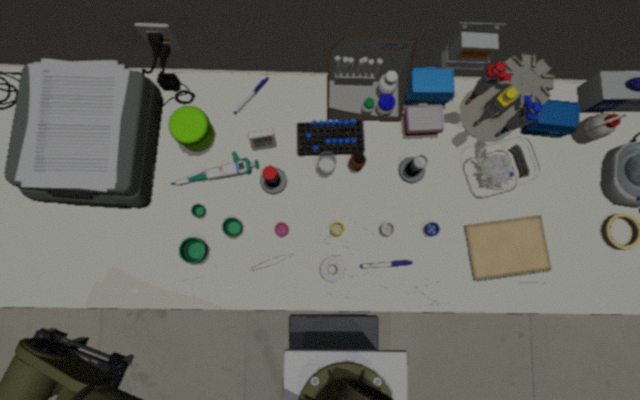

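View pics/side0.png

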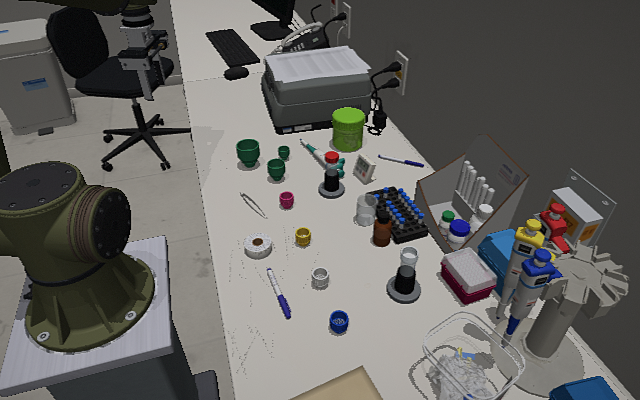

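Top view candidates:
- **Funnels:** small (199,211), middle (232,227) and large (194,250). I choose the middle one.
- **Strainers:** pink (281,229), yellow (337,229), white (387,229) and blue (431,229).
- **Tubes:** capped (272,178) and open (413,168). I choose the open one.
- **To leave alone:** beaker (326,163) and amber bottle (357,161).

Next I measure these and check them in a close crop.

```bash
python3 - <<'E'
from h import *
c=dict(np.load('pics/top0.npz')); W=world(c); s=dict(np.load('pics/side0.npz'));WS=world(s)
print('table',np.median(W[280:300,200:450,2]))
for n,u,v,r,z0 in [('blue',431,229,14,.02),('white',387,229,14,.02),('yellow',337,229,14,.02),('pink',281,229,14,.02),('fs',199,211,13,.015),('fm',232,227,15,.03),('fl',194,250,19,.03),('open',416,166,20,.09),('beaker',326,163,14,.03),('amber',357,161,14,.05)]:
    w=W[v-r:v+r,u-r:u+r].reshape(-1,3); m=w[:,2]>z0; p=w[m]
    zt=np.percentile(p[:,2],95); q=p[p[:,2]>zt-.012]
    (x,y),rad=cv2.minEnclosingCircle((q[:,:2]*1000).astype(np.float32))
    # side-view points near it
    k=(np.hypot(WS[...,0]-x/1e3,WS[...,1]-y/1e3)<.045)&(WS[...,2]>max(z0,zt-.012))&(WS[...,2]<zt+.02)
    k&=s['depth']>0
    (x2,y2),r2=cv2.minEnclosingCircle((WS[k][:,:2]*1000).astype(np.float32)) if k.sum()>3 else ((0,0),0)
    print(n,'top',np.round([x,y,rad],1),'z',round(zt*1e3),len(q),'| side',np.round([x2,y2,r2],1),k.sum())
im=c['pixels'][:,:,::-1][140:270,170:450]
a=cv2.resize(im,None,fx=2.85,fy=2.85,interpolation=2);cv2.imwrite('pics/crop1.png',a)
E
```

```text
table 0.0011335902815331673
blue top [420.3 -74.5 172.4] z 42 72 | side [ 453.6 -100.    11.4] 20
white top [368.8  90.    0. ] z 1216 9 | side [0 0 0] 0
yellow top [422.2  52.   65.5] z 40 59 | side [455.6  29.1  16.8] 31
pink top [368.8  90.    0. ] z 276 4 | side [0 0 0] 0
fs top [442.3 245.8 172.2] z 41 50 | side [455.7 279.9  19.8] 108
fm top [419.9 203.9 124.8] z 57 82 | side [0 0 0] 0
fl top [387.1 255.1 166. ] z 72 155 | side [0 0 0] 0
open top [504.  -49.1 194. ] z 122 83 | side [0 0 0] 0
beaker top [512.6  69.5 145.3] z 68 73 | side [0 0 0] 0
amber top [510.8  31.7 153.5] z 91 96 | side [0 0 0] 0
```

View pics/crop1.png

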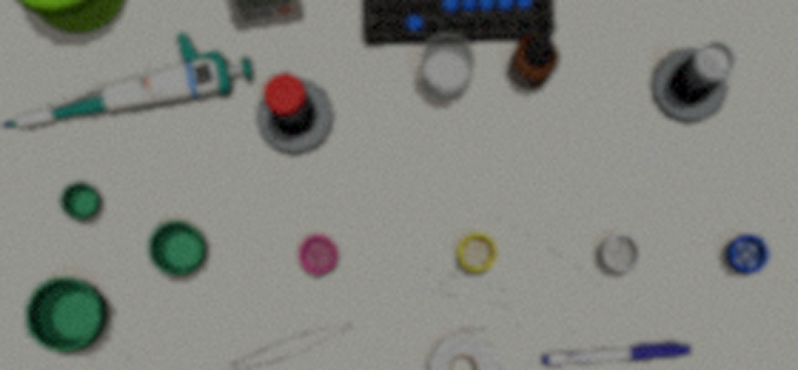

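The crop shows three green funnels (middle-sized at crop 179,248), pink, yellow, white and blue cups in a row, and the open tube's rim at crop (713,62). My choice stands. Invalid depth pixels spoiled the circle fits, so I refit on valid pixels, with rays as a cross-check.

```bash
python3 - <<'E'
from h import *
c=dict(np.load('pics/top0.npz')); W=world(c); s=dict(np.load('pics/side0.npz'));WS=world(s)
for n,u,v,r,h in [('blue',431,229,14,.036),('white',387,229,14,.036),('yellow',337,229,14,.036),('pink',281,229,14,.036),('fm',232,227,15,.053),('open',420,162,13,.118),('beaker',326,163,14,.066),('amber',357,159,14,.088)]:
    b=np.abs(W[v-r:v+r,u-r:u+r,2]-h)<.011; b&=c['depth'][v-r:v+r,u-r:u+r]>0
    b=(b&(cv2.filter2D(b.astype(np.uint8),-1,np.ones((3,3)))>3))
    vv,uu=np.nonzero(b); (cu,cv),rr=cv2.minEnclosingCircle(np.stack([uu+u-r,vv+v-r],1).astype(np.float32))
    p=ray(c,cu,cv,h)
    k=(np.hypot(WS[...,0]-p[0],WS[...,1]-p[1])<.04)&(abs(WS[...,2]-h)<.006)&(s['depth']>0)
    q=WS[k]*1e3
    print(n,np.round([cu,cv,rr],1),np.round(p*1e3,1),b.sum(),'| side xy range',*( np.round(np.percentile(q[:,:2],[3,97],0).ravel()) if k.sum() else [0]),k.sum())
E
```

```text
blue [432.4 228.7   7.2] [ 464.7 -222.5   36. ] 81 | side xy range 448.0 -243.0 481.0 -209.0 124
white [387.5 228.5   7.1] [ 463.3 -104.8   36. ] 65 | side xy range 447.0 -124.0 480.0 -91.0 95
yellow [337.3 228.1   7. ] [461.9  26.   36. ] 57 | side xy range 446.0 7.0 477.0 41.0 67
pink [281.5 228.9   7.1] [457.3 170.4  36. ] 64 | side xy range 442.0 153.0 474.0 187.0 57
fm [231.9 226.5  10.2] [460.  295.2  53. ] 89 | side xy range 438.0 271.0 484.0 319.0 66
open [420.7 160.8   7.4] [ 626.2 -174.4  118. ] 87 | side xy range 611.0 -194.0 642.0 -161.0 96
beaker [327.  158.5   9.1] [639.   56.4  66. ] 43 | side xy range 609.0 31.0 656.0 80.0 79
amber [359.  157.5   5.5] [638.4 -24.2  88. ] 94 | side xy range 627.0 -39.0 650.0 -16.0 84
```

Top and side views agree within about 3 mm:

| Item | x, y (mm) |
|---|---|
| Blue | 464.5, -224 |
| White | 463, -106 |
| Yellow | 462, 25 |
| Middle funnel | 460.5, 295 |
| Tube mouth | 626, -176 |

Plan: jaws along x (yaw 1.57). I start towards blue.

```bash
python3 -m creep '{"translation":[[14,-38,0],[28,-76,0],[42,-114,0],[56,-152,0],[70,-190,0]],"yaw":[-0.12,-0.24,-0.36,-0.48,-0.6],"gripper":[0,0,0,0,0]}' 20
python3 - <<'E'
from h import *
c=dict(np.load('pics/top0.npz')); W=world(c); s=dict(np.load('pics/side0.npz'))
for n,X,d in(('top',W,c['depth']),('side',world(s),s['depth'])):
    k=(d>0)&(X[...,2]>.16)&(X[...,2]<.6)&(abs(X[...,0]-.626)<.16)&(abs(X[...,1]+.176)<.2)
    print(n,k.sum(),np.round(X[k].min(0),3) if k.any() else '',np.round(X[k].max(0),3) if k.any() else '')
E
```

```text
time_s: 0.52
ee_pos: [0.2542, 0.3261, 0.1905]
eef_rot: [-3.14, 0.0, 2.194]
force: [1.3, 0.1, 1.3]
grip_width: 0.0943
top 1252 [ 0.689 -0.376  0.161] [ 0.786 -0.293  0.304]
side 1975 [ 0.69  -0.376  0.16 ] [ 0.786 -0.292  0.297]
```

```bash
python3 -m creep '{"translation":[[14,-37,0],[28,-74,0],[42,-111,0],[56,-148,0],[70,-185,0]],"yaw":[-0.12,-0.24,-0.36,-0.48,-0.6],"gripper":[0,0,0,0,0]}'
python3 -m creep '{"translation":[[14,-37,0],[28,-74,0],[42,-111,0],[56,-148,0],[70,-185,0]],"yaw":[-0.023,-0.023,-0.023,-0.023,-0.023],"gripper":[0,0,0,0,0]}'
python3 -m creep '{"translation":[[14,-36,-10],[28,-72,-20],[42,-109,-30],[56,-145,-35],[70,-181,-40]],"yaw":[0,0,0,0,0],"gripper":[0,0,0,0,0]}'
python3 - <<'E'
from h import *
o=ctrl.get_obs();c=snap('wrist','w1.png');print(o['ee_pos'],o['eef_rot'],c['tool_from_camera'],c['fx'],c['cx'],c['cy'])
E
```

```text
time_s: 0.93
ee_pos: [0.3242, 0.1393, 0.1906]
eef_rot: [-3.14, -0.0, 1.589]
force: [1.1, 0.8, -0.3]
grip_width: 0.094
time_s: 1.35
ee_pos: [0.3943, -0.0479, 0.1906]
eef_rot: [-3.141, -0.0, 1.566]
force: [-0.2, 0.8, 0.2]
grip_width: 0.0937
time_s: 1.77
ee_pos: [0.4643, -0.2308, 0.1496]
eef_rot: [-3.14, -0.001, 1.565]
force: [0.0, -0.1, 0.9]
grip_width: 0.0937
[ 0.4642548  -0.23084005  0.14965   ] [-3.13985395e+00 -5.86469940e-04  1.56512282e+00] [[ 4.02429441e-04 -9.63882416e-01 -2.66327853e-01  7.67289428e-02]
 [ 9.99999828e-01  5.01457727e-04 -3.03824450e-04  1.14007306e-03]
 [ 4.26403205e-04 -2.66327685e-01  9.63882453e-01 -1.93635710e-01]
 [ 0.00000000e+00  0.00000000e+00  0.00000000e+00  1.00000000e+00]] 304.0429112392953 322.4902528976361 201.94013546569744
```

View pics/w1.png

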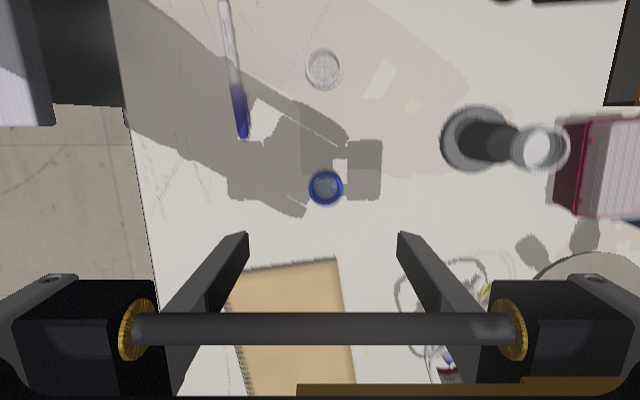

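The wrist view shows the blue cup at (325,187), the white cup at (323,68) and the tube mouth at (540,147). I cast rays for all three to cross-check.

```bash
cat >> h.py <<'E'
from scipy.spatial.transform import Rotation as Ro
def wristcam(f=None):
    o=ctrl.get_obs(); c=snap('wrist',f)
    T=np.eye(4);T[:3,:3]=Ro.from_euler('xyz',o['eef_rot']).as_matrix();T[:3,3]=o['ee_pos']
    M=T@np.array(c['tool_from_camera']); c['R']=M[:3,:3].T; c['t']=-c['R']@M[:3,3]
    return c,o
def rimfit(c,xy,h,rad,tol=.006):
    """centre of points near height h about xy (m): fit via enclosing circle of pixels, ray at h"""
    W=world(c); k=(c['depth']>0)&(abs(W[...,2]-h)<tol)&(np.hypot(W[...,0]-xy[0],W[...,1]-xy[1])<rad*1.5)
    k=cv2.morphologyEx(k.astype(np.uint8),cv2.MORPH_OPEN,np.ones((2,2),np.uint8))
    v,u=np.nonzero(k); pts=np.stack([u,v],1).astype(np.float32)
    P=np.array([ray(c,a,b,h)[:2] for a,b in pts]); (x,y),r=cv2.minEnclosingCircle((P*1e3).astype(np.float32))
    return np.round([x,y,r],1),len(u)
E
python3 - <<'E'
from h import *
c,o=wristcam()
for n,xy,h,r in(('blue',(.4645,-.225),.036,.018),('white',(.463,-.106),.036,.018),('tube',(.626,-.176),.118,.0175)):
    print(n,rimfit(c,xy,h,r,.003))
E
```

```text
blue (array([ 468.2, -223.9,   17.9]), 341)
white (array([ 467.1, -106.2,   17.9]), 470)
tube (array([ 629. , -175.6,   18. ]), 752)
```

```bash
python3 -m creep '{"translation":[[1,4,-35],[2,7,-70],[2,7,-95],[2,7,-110],[2,7,-117.5]],"yaw":[0,0,0,0,0],"gripper":[0,0,0,60,100]}'
python3 -m creep '{"translation":[[0,0,0],[0,0,0],[0,0,0],[0,0,0],[0,0,0]],"yaw":[0,0,0,0,0],"gripper":[255,255,255,255,255]}' 20
python3 -m creep '{"translation":[[0,0,0],[0,0,20],[0,0,50],[0,0,90],[0,0,130]],"yaw":[0,0,0,0,0],"gripper":[255,255,255,255,255]}'
```

```text
time_s: 2.28
ee_pos: [0.4653, -0.2244, 0.0289]
eef_rot: [-3.135, -0.003, 1.562]
force: [0.4, -0.0, 0.2]
grip_width: 0.0845
time_s: 2.7
ee_pos: [0.4658, -0.2246, 0.0299]
eef_rot: [-3.137, -0.002, 1.562]
force: [0.0, 0.2, 0.7]
grip_width: 0.0505
time_s: 3.12
ee_pos: [0.4652, -0.2243, 0.1615]
eef_rot: [-3.136, -0.002, 1.562]
force: [-0.1, -0.1, 0.0]
grip_width: 0.0173
```

The fingers are slower than I allowed (about 80 mm/s), so the lift began before the grip. I open and look.

```bash
python3 -m creep '{"translation":[[0,0,0],[0,0,0],[0,0,0],[0,0,0],[0,0,0]],"yaw":[0,0,0,0,0],"gripper":[0,0,0,0,0]}'
python3 - <<'E'
from h import *
c,o=wristcam('w2.png')
for n,xy,h,r in(('blue',(.468,-.224),.036,.018),('tube',(.629,-.176),.118,.0175)):
    print(n,rimfit(c,xy,h,r,.003))
E
```

```text
time_s: 3.53
ee_pos: [0.4648, -0.2241, 0.1601]
eef_rot: [-3.134, -0.003, 1.562]
force: [0.4, 0.5, 0.5]
grip_width: 0.0473
blue (array([ 468.2, -223.8,   18. ]), 318)
tube (array([ 629.1, -175.6,   18. ]), 647)
```

View pics/w2.png

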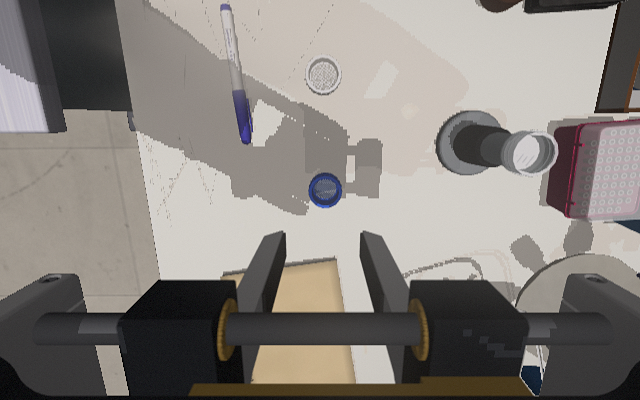

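Blue still stands upright and unmoved at (325,190). I go down again and allow full closing time.

```bash
python3 -m creep '{"translation":[[2,0,-35],[2,0,-70],[2,0,-100],[2,0,-120],[2,0,-128]],"yaw":[0,0,0,0,0],"gripper":[90,90,90,90,90]}'
python3 -m creep '{"translation":[[0,0,0],[0,0,0],[0,0,0],[0,0,0],[0,0,0]],"yaw":[0,0,0,0,0],"gripper":[255,255,255,255,255]}' 20
python3 -m creep '{"translation":[[0,0,0],[0,0,0],[0,0,0],[0,0,0],[0,0,0]],"yaw":[0,0,0,0,0],"gripper":[255,255,255,255,255]}'
```

```text
time_s: 4.0
ee_pos: [0.4652, -0.2232, 0.0287]
eef_rot: [-3.13, -0.006, 1.562]
force: [0.4, 0.2, -0.5]
grip_width: 0.0612
time_s: 4.42
ee_pos: [0.4657, -0.2235, 0.0298]
eef_rot: [-3.131, -0.005, 1.562]
force: [-0.3, -0.2, 0.2]
grip_width: 0.0312
time_s: 4.83
ee_pos: [0.4657, -0.2235, 0.0298]
eef_rot: [-3.131, -0.005, 1.562]
force: [-0.5, 0.4, 0.6]
grip_width: 0.0006
```

Closed to zero with the TCP nominally on the cup. I look from here.

```bash
python3 - <<'E'
from h import *
c,o=wristcam(); s=snap('side')
a=np.hstack([c['pixels'][120:380,190:460],cv2.resize(s['pixels'][230:395,250:420],(268,260))])[:,:,::-1]
cv2.imwrite('pics/w3.png',cv2.resize(a,None,fx=1.45,fy=1.45)); 
p=c['R']@o['ee_pos']+c['t'];print('tcp px',p[0]/p[2]*c['fx']+c['cx'],p[1]/p[2]*c['fy']+c['cy'])
print(o)
E
```

```text
tcp px 320.8951916455848 234.80749286459377
{'time_s': 4.8333, 'qpos': array([-5.17948980e-01,  4.30688191e-01,  1.75665551e+00, -8.30094640e-04,
        9.65849104e-01, -5.09014419e-01]), 'joint_vel': array([ 0.00011724,  0.00235221,  0.00066511, -0.0017887 , -0.00176255,
        0.0009552 ]), 'tau': array([ 1.89500162e-03, -5.37529993e+01, -2.84302604e+01,  4.53297305e-02,
        8.31867568e-02, -3.98308339e-04]), 'ee_pos': array([ 0.46569754, -0.2234723 ,  0.02982202]), 'eef_rot': array([-3.13113283, -0.00506152,  1.56231134]), 'force': array([-0.46531462,  0.40782643,  0.59682181]), 'moment': array([-0.03758246,  0.05841145,  0.00546101]), 'grip_width': 0.0005712319786983024}
```

View pics/w3.png

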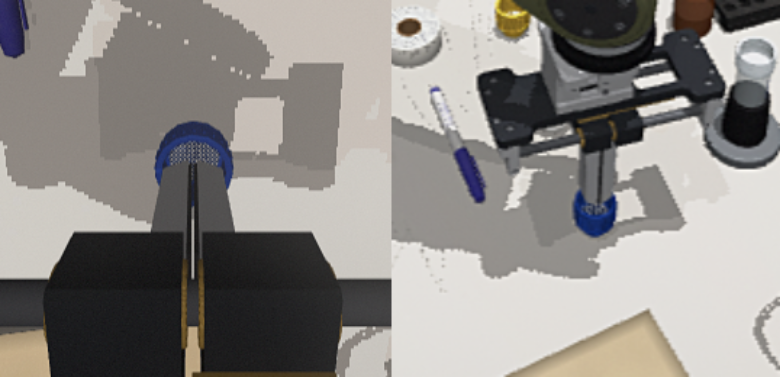

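```bash
python3 - <<'E'
from h import *
c,o=wristcam(); W=world(c)*1e3; s=snap('side');S=world(s)*1e3
print('rim',rimfit(c,(.466,-.224),.036,.018,.003))
for v in range(200,300,6): print(v,[ (int(u),)+tuple(np.round(W[v,u]).astype(int)) for u in (312,318,330,336)])
print('side')
hsv=cv2.cvtColor(s['pixels'],cv2.COLOR_RGB2HSV);b=(hsv[...,0]>105)&(hsv[...,0]<125)&(hsv[...,1]>150)
k=b&(np.hypot(S[...,0]-466,S[...,1]+224)<45);print('blue side',np.round(np.percentile(S[k],[2,98],0)),k.sum())
k=~b&(np.hypot(S[...,0]-466,S[...,1]+224)<30)&(S[...,2]>20)&(S[...,2]<80)
for z in range(20,80,6):
    q=S[k&(abs(S[...,2]-z)<3)]
    if len(q): print(z,np.round(q.min(0)),np.round(q.max(0)),len(q))
E
```

```text
rim (array([ 467.9, -223. ,   17.8]), 499)
200 [(312, np.int64(459), np.int64(-207), np.int64(0)), (318, np.int64(463), np.int64(-207), np.int64(0)), (330, np.int64(472), np.int64(-207), np.int64(-1)), (336, np.int64(477), np.int64(-207), np.int64(0))]
206 [(312, np.int64(459), np.int64(-208), np.int64(14)), (318, np.int64(469), np.int64(-148), np.int64(224)), (330, np.int64(472), np.int64(-206), np.int64(21)), (336, np.int64(477), np.int64(-212), np.int64(0))]
212 [(312, np.int64(460), np.int64(-207), np.int64(31)), (318, np.int64(464), np.int64(-206), np.int64(35)), (330, np.int64(472), np.int64(-206), np.int64(33)), (336, np.int64(476), np.int64(-208), np.int64(29))]
218 [(312, np.int64(460), np.int64(-209), np.int64(36)), (318, np.int64(463), np.int64(-216), np.int64(16)), (330, np.int64(472), np.int64(-216), np.int64(16)), (336, np.int64(476), np.int64(-209), np.int64(36))]
224 [(312, np.int64(459), np.int64(-220), np.int64(16)), (318, np.int64(463), np.int64(-220), np.int64(16)), (330, np.int64(472), np.int64(-221), np.int64(15)), (336, np.int64(476), np.int64(-221), np.int64(1
[... 2395 characters left out ...]
(-191), np.int64(155)), (318, np.int64(466), np.int64(-215), np.int64(117)), (330, np.int64(470), np.int64(-191), np.int64(155)), (336, np.int64(472), np.int64(-191), np.int64(156))]
side
blue side [[ 435. -255.   12.]
 [ 489. -212.  241.]] 215
20 [ 447. -226.   21.] [ 479. -219.   23.] 4
26 [ 447. -229.   24.] [ 483. -214.   29.] 4
32 [ 448. -237.   29.] [ 483. -211.   35.] 11
38 [ 450. -240.   35.] [ 469. -218.   35.] 2
44 [ 459. -236.   42.] [ 471. -233.   47.] 9
50 [ 453. -237.   47.] [ 474. -227.   53.] 21
56 [ 452. -236.   53.] [ 477. -223.   59.] 29
62 [ 452. -236.   59.] [ 476. -221.   65.] 31
68 [ 452. -237.   65.] [ 476. -222.   71.] 25
74 [ 452. -237.   71.] [ 476. -220.   77.] 34
```

Measured: the fingertips stand at z≈44 mm (wrist and side cameras agree) while the TCP reads 30 mm, so the tips end 14 mm *above* the reported TCP and not 19 mm below it. The fingers simply closed over the cup. I open above it and check whether this offset also holds with the jaws open.

```bash
python3 -m creep '{"translation":[[0,0,10],[0,0,10],[0,0,10],[0,0,10],[0,0,10]],"yaw":[0,0,0,0,0],"gripper":[90,90,90,90,90]}'
python3 -m creep '{"translation":[[0,0,0],[0,0,0],[0,0,0],[0,0,0]],"yaw":[0,0,0,0],"gripper":[90,90,90,90]}'
cat >> h.py <<'E'
def tips(c,o):
    "finger pixels in tool frame: x,y,z range (mm)"
    W=world(c); Rt=Ro.from_euler('xyz',o['eef_rot']).as_matrix(); T=(W-o['ee_pos'])@Rt*1e3
    k=(c['depth']>0)&(abs(T[...,0])<25)&(abs(T[...,1])<62)&(T[...,2]>-60)&(T[...,2]<25)&(W[...,2]>.042)
    q=T[k]; return [np.round(np.percentile(q[m],[1,50,99],0)) for m in (q[:,1]>0,q[:,1]<0)],k.sum()
E
python3 - <<'E'
from h import *
c,o=wristcam(); print(o['ee_pos'],o['grip_width'],tips(c,o))
E
```

```text
time_s: 5.45
ee_pos: [0.4656, -0.2234, 0.0397]
eef_rot: [-3.131, -0.005, 1.562]
force: [1.1, 0.5, -0.5]
grip_width: 0.0304
time_s: 5.78
ee_pos: [0.4656, -0.2234, 0.0396]
eef_rot: [-3.131, -0.005, 1.562]
force: [-0.1, 0.2, 0.9]
grip_width: 0.0573
[ 0.46556425 -0.22342913  0.03962348] 0.05729046283665348 ([array([[ -8.,  29., -60.],
       [  9.,  32., -42.],
       [ 10.,  41., -15.]]), array([[ -8., -39., -60.],
       [  9., -29., -42.],
       [ 10., -27., -15.]])], np.int64(2244))
```

Confirmed: the tips are at tool z = -14 mm with the jaws open too. I lower so that the tips reach 12 mm above the table (reported z about -2), and grip.

```bash
python3 -m creep '{"translation":[[1,0,-12],[1,0,-24],[1,0,-34],[1,0,-41],[1,0,-41]],"yaw":[0,0,0,0,0],"gripper":[90,90,90,90,90]}'
python3 -m creep '{"translation":[[0,0,0],[0,0,0],[0,0,0],[0,0,0],[0,0,0]],"yaw":[0,0,0,0,0],"gripper":[255,255,255,255,255]}' 20
python3 -m creep '{"translation":[[0,0,0],[0,0,0],[0,0,0]],"yaw":[0,0,0],"gripper":[255,255,255]}'
```

```text
time_s: 6.25
ee_pos: [0.4657, -0.223, -0.0032]
eef_rot: [-3.128, -0.007, 1.562]
force: [0.7, -0.1, 0.0]
grip_width: 0.0609
time_s: 6.67
ee_pos: [0.466, -0.2231, -0.0028]
eef_rot: [-3.129, -0.006, 1.562]
force: [-0.9, -0.1, 2.1]
grip_width: 0.0346
time_s: 6.92
ee_pos: [0.466, -0.2231, -0.0027]
eef_rot: [-3.129, -0.006, 1.562]
force: [0.5, -0.5, -1.4]
grip_width: 0.0344
```

Blue is gripped. I lift and move to the tube with the foot well above the rim.

```bash
python3 -m creep '{"translation":[[0,0,35],[0,0,75],[0,0,115],[0,0,145],[30,10,145]],"yaw":[0,0,0,0,0],"gripper":[255,255,255,255,255]}'
python3 -m creep '{"translation":[[35,10,0],[70,20,0],[105,30,0],[130,38,0],[130,38,0]],"yaw":[0,0,0,0,0],"gripper":[255,255,255,255,255]}'
python3 - <<'E'
from h import *
c,o=wristcam('w4.png'); p=o['ee_pos']; print(p,o['eef_rot'],o['grip_width'])
print('cup',rimfit(c,(p[0]+.001,p[1]),p[2]+.039,.018,.004),'tube',rimfit(c,(.629,-.1756),.118,.0175,.003))
s=snap('side','s4.png');t=snap('top')
for n,k in(('side',s),('top',t)): print(n,'cup',rimfit(k,(p[0],p[1]),p[2]+.039,.018,.008),'tube',rimfit(k,(.627,-.176),.118,.0175,.006))
a=np.hstack([c['pixels'][60:320,170:470],cv2.resize(s['pixels'][150:350,320:500],(270,260))])[:,:,::-1]
cv2.imwrite('pics/m4.png',cv2.resize(a,None,fx=1.4,fy=1.4))
E
```

```text
time_s: 7.33
ee_pos: [0.4962, -0.2153, 0.1494]
eef_rot: [-3.137, -0.001, 1.56]
force: [1.2, -0.6, 0.2]
grip_width: 0.0346
time_s: 7.75
ee_pos: [0.6291, -0.1753, 0.1483]
eef_rot: [-3.137, -0.002, 1.562]
force: [-1.4, -0.1, -0.9]
grip_width: 0.0344
[ 0.62905462 -0.17527257  0.14826122] [-3.13706442e+00 -1.96454183e-03  1.56247658e+00] 0.034432837739242335
cup (array([ 630.7, -168.3,   25.4]), 1459) tube (array([ 629.9, -175. ,   17.4]), 302)
side cup (array([ 630.8, -188.7,   26.2]), 168) tube (array([ 626.1, -183.9,   18.9]), 94)Traceback (most recent call last):
  File "<stdin>", line 5, in <module>
  File "h.py", line 25, in rimfit
    P=np.array([ray(c,a,b,h)[:2] for a,b in pts]); (x,y),r=cv2.minEnclosingCircle((P*1e3).astype(np.float32))
                                                           ~~~~~~~~~~~~~~~~~~~~~~^^^^^^^^^^^^^^^^^^^^^^^^^^^^
cv2.error: OpenCV(4.12.0) /io/opencv/modules/imgproc/src/shapedescr.cpp:201: error: (-215:Assertion failed) count >= 0 && (depth == CV_32F || depth == CV_32S) in function 'minEnclosingCircle'
```

```bash
cat >> h.py <<'E'
from scipy.optimize import least_squares
def hmask(c,lo,hi):
    "lo,hi HSV bounds"
    return cv2.inRange(cv2.cvtColor(c['pixels'],cv2.COLOR_RGB2HSV),lo,hi)
def arc(c,mask,h,r,half=True,xy=None):
    "rim centre from outer far-side arc (first mask row per column), known radius r (m), height h"
    n,l,st,ce=cv2.connectedComponentsWithStats(mask); 
    if xy is not None:
        p=c['R']@np.array([*xy,h])+c['t']; q=p[:2]/p[2]*[c['fx'],c['fy']]+[c['cx'],c['cy']]
        i=1+np.argmin(np.hypot(*(ce[1:]-q).T)+1e3*(st[1:,4]<60))
    else: i=1+st[1:,4].argmax()
    m=l==i; cols=np.nonzero(m.any(0))[0]; cols=cols[2:-2]
    P=np.array([ray(c,u,m[:,u].argmax()-.5,h)[:2] for u in cols])
    f=lambda s:np.hypot(*(P-s).T)-r
    s=least_squares(f,P.mean(0)-[0,.01],loss='soft_l1',f_scale=.0005)
    return np.round(s.x*1e3,1),round(1e3*np.sqrt(np.mean(s.fun**2)),2),len(cols),st[i]
E
python3 - <<'E'
from h import *
c,o=wristcam('w4.png'); p=o['ee_pos']; print(p)
m=hmask(c,(105,100,30),(130,255,255)); m[:60]=0
h=p[2]+.0387
print('cup',arc(c,m,h,.018))
W=world(c);k=(c['depth']>0)&(abs(W[...,2]-.118)<.002)&(np.hypot(W[...,0]-.629,W[...,1]+.175)<.03)
print('tube',arc(c,k.astype(np.uint8)*255,.118,.0175))
s=snap('side')
a=np.hstack([c['pixels'][60:320,170:470],cv2.resize(s['pixels'][150:350,320:500],(270,260))])[:,:,::-1]
cv2.imwrite('pics/m4.png',cv2.resize(a,None,fx=1.4,fy=1.4))
E
```

```text
[ 0.62560146 -0.17739789  0.14890165]
cup (array([ 728.7, -143.8]), np.float64(3.28), 61, array([ 488,  169,   65,  135, 2666], dtype=int32))
tube (array([ 629.1, -174.9]), np.float64(0.23), 41, array([304, 196,  45,  31, 307], dtype=int32))
```

View pics/m4.png

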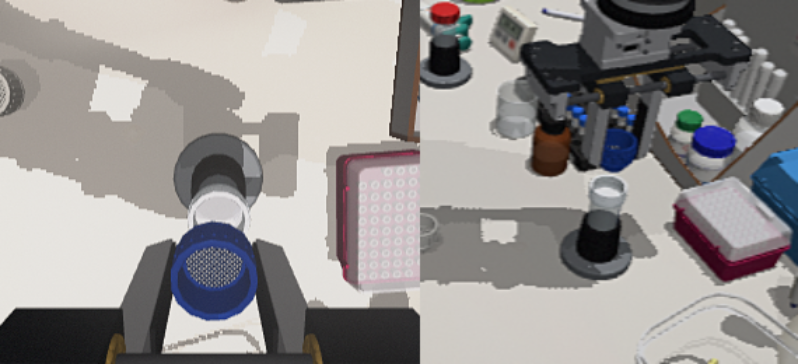

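The cup is held upright between the jaws at (214,270) in the left half, just above the tube mouth at (218,210). The fit took the wrong blue component, so I select the one at the TCP.

```bash
python3 - <<'E'
from h import *
c,o=wristcam(); p=o['ee_pos']; print(p,o['eef_rot'])
m=hmask(c,(105,100,30),(130,255,255))
print('cup',arc(c,m,p[2]+.0387,.018,xy=p[:2]))
print('free rim check h+-3',arc(c,m,p[2]+.0357,.018,xy=p[:2])[:2])
W=world(c);k=(m>0)&(c['depth']>0)&(np.hypot(W[...,0]-p[0],W[...,1]-p[1])<.03); print('rim z',np.percentile(W[k][:,2],[50,90,97]))
k=(c['depth']>0)&(abs(W[...,2]-.118)<.002)&(np.hypot(W[...,0]-.629,W[...,1]+.175)<.03)
print('tube',arc(c,k.astype(np.uint8)*255,.118,.0175))
E
```

```text
[ 0.62538583 -0.17787185  0.14960822] [-3.13718525e+00 -1.32886310e-03  1.55920857e+00]
cup (array([ 626.8, -171.6]), np.float64(0.65), 58, array([ 292,  219,   62,   70, 2614], dtype=int32))
free rim check h+-3 (array([ 626.8, -172.6]), np.float64(0.59))
rim z [0.18313977 0.18886421 0.18932055]
tube (array([ 629.3, -174.9]), np.float64(0.29), 41, array([304, 194,  45,  33, 315], dtype=int32))
```

The outer wall below the rim is visible on the far side and biases y. I restrict the fit to rim-height pixels.

```bash
cat >> h.py <<'E'
def rim(c,xy,h,r,col=None,tol=.0015,arcfit=True):
    "rim ring points at height h within tol: fit outer radius to extreme points"
    W=world(c); k=(c['depth']>0)&(abs(W[...,2]-h)<tol)&(np.hypot(W[...,0]-xy[0],W[...,1]-xy[1])<r+.008)
    if col is not None: k&=hmask(c,*col)>0
    Q=W[k][:,:2]; f=lambda s:np.hypot(*(Q-s[:2]).T)-s[2]
    s=least_squares(f,[*xy,r-.002],loss='soft_l1',f_scale=.001)
    return np.round(s.x*1e3,1),round(1e3*np.std(s.fun),2),k.sum()
BLUE=((105,100,30),(130,255,255))
E
python3 - <<'E'
from h import *
c,o=wristcam(); p=o['ee_pos']; print(p)
print('cup',[rim(c,p[:2]+[.0014,0],p[2]+.0387+d,.018,BLUE) for d in(-.001,0,.001)])
print('tube',rim(c,(.629,-.175),.1175,.0175))
E
```

```text
[ 0.6254741  -0.1779171   0.14977229]
cup [(array([ 626.6, -176.9,   15.9]), np.float64(1.08), np.int64(833)), (array([ 626.6, -177.2,   15.9]), np.float64(0.99), np.int64(1024)), (array([ 626.6, -177.4,   15.9]), np.float64(0.95), np.int64(861))]
tube (array([ 629.2, -174.6,   15.7]), np.float64(0.9), np.int64(286))
```

```bash
python3 -m creep '{"translation":[[2.5,2,0],[2.5,2,-15],[2.5,2,-28],[2.5,2,-28],[2.5,2,-28]],"yaw":[0,0,0,0,0],"gripper":[255,255,255,255,255]}'
python3 -m creep '{"translation":[[0,0,-4],[0,0,-8],[0,0,-12],[0,0,-16],[0,0,-16]],"yaw":[0,0,0,0,0],"gripper":[255,255,255,255,255]}'
```

```text
time_s: 8.52
ee_pos: [0.6276, -0.1758, 0.1211]
eef_rot: [-3.136, -0.002, 1.559]
force: [-0.1, 0.2, 1.0]
grip_width: 0.0343
time_s: 8.93
ee_pos: [0.6274, -0.1758, 0.1043]
eef_rot: [-3.135, -0.002, 1.559]
force: [-0.6, -0.9, 0.1]
grip_width: 0.0344
```

It entered without force. I lower the last 2 mm and release.

```bash
python3 -m creep '{"translation":[[0,0,-2],[0,0,-2],[0,0,-2],[0,0,-2],[0,0,-2]],"yaw":[0,0,0,0,0],"gripper":[255,255,100,100,100]}'
python3 -m creep '{"translation":[[0,0,0],[0,0,0],[0,0,15],[0,0,50],[0,0,90]],"yaw":[0,0,0,0,0],"gripper":[100,80,80,80,80]}'
python3 - <<'E'
from h import *
c,o=wristcam('w5.png'); p=o['ee_pos']; print(p)
print('blue',[rim(c,(.6285,-.1755),.142+d,.018,BLUE) for d in(-.003,0,.003)])
E
```

```text
time_s: 9.35
ee_pos: [0.6273, -0.1758, 0.1022]
eef_rot: [-3.135, -0.002, 1.559]
force: [0.2, 0.3, 1.3]
grip_width: 0.0507
time_s: 9.77
ee_pos: [0.6263, -0.1754, 0.1912]
eef_rot: [-3.131, -0.003, 1.559]
force: [0.2, 0.6, 0.4]
grip_width: 0.0644
[ 0.62631338 -0.17544177  0.19121715]
blue [(array([ 629.3, -174.2,   16.2]), np.float64(0.66), np.int64(35)), (array([ 629. , -175.7,   16.1]), np.float64(0.93), np.int64(426)), (array([ 629. , -176.1,   15.3]), np.float64(0.75), np.int64(9))]
```

View pics/w5.png

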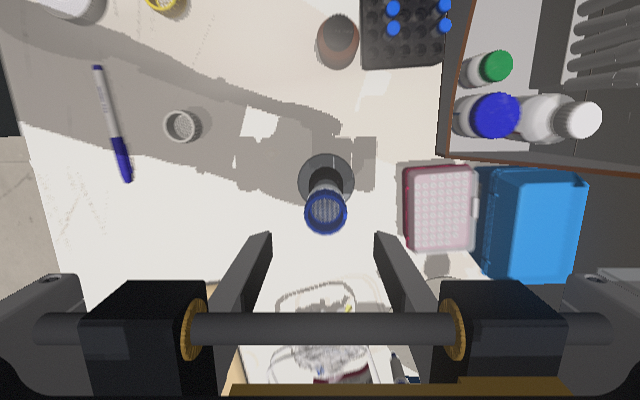

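Blue is seated: upright at (326,212), rim at z=142 mm, centre (629.0,-175.7) against the tube's (629.1,-175.4). Now white, at TCP (465.6,-106.3).

```bash
python3 -m creep '{"translation":[[-36,15,0],[-72,30,0],[-108,45,0],[-142,60,-20],[-160.5,69,-50]],"yaw":[0.01,0.01,0.01,0.01,0.01],"gripper":[70,70,70,70,70]}'
python3 -m creep '{"translation":[[0,0,-35],[0,0,-70],[0,0,-90],[0,0,-90],[0,0,-90]],"yaw":[0,0,0,0,0],"gripper":[90,90,90,90,90]}'
python3 - <<'E'
from h import *
c,o=wristcam(); p=o['ee_pos']; print(p,o['eef_rot'],o['grip_width'])
print('white',rim(c,(.467,-.106),.0355,.018))
E
```

```text
time_s: 10.23
ee_pos: [0.4671, -0.1066, 0.1537]
eef_rot: [3.134, 0.002, 1.569]
force: [1.0, -0.6, -0.3]
grip_width: 0.0681
time_s: 10.65
ee_pos: [0.467, -0.1065, 0.0638]
eef_rot: [3.135, 0.002, 1.569]
force: [0.8, 0.6, 0.6]
grip_width: 0.0611
[ 0.46702363 -0.10654921  0.06383369] [3.13545922e+00 1.97781088e-03 1.56917565e+00] 0.06105545203777802
white (array([ 466.1, -104.5,   16. ]), np.float64(1.05), np.int64(533))
```

```bash
python3 -m creep '{"translation":[[-1.5,1,-25],[-1.5,1,-50],[-1.5,1,-63],[-1.5,1,-66.5],[-1.5,1,-66.5]],"yaw":[0,0,0,0,0],"gripper":[90,90,90,90,90]}'
python3 -m creep '{"translation":[[0,0,0],[0,0,0],[0,0,0],[0,0,0],[0,0,0]],"yaw":[0,0,0,0,0],"gripper":[255,255,255,255,255]}' 20
python3 -m creep '{"translation":[[0,0,0],[0,0,0],[0,0,20],[0,0,55],[0,0,95]],"yaw":[0,0,0,0,0],"gripper":[255,255,255,255,255]}'
```

```text
time_s: 11.12
ee_pos: [0.4669, -0.106, -0.0009]
eef_rot: [3.133, 0.003, 1.569]
force: [0.5, 0.4, -0.9]
grip_width: 0.0609
time_s: 11.53
ee_pos: [0.4672, -0.1061, -0.0002]
eef_rot: [3.132, 0.003, 1.569]
force: [-1.8, 0.1, 7.1]
grip_width: 0.0351
time_s: 11.95
ee_pos: [0.4659, -0.1057, 0.0946]
eef_rot: [3.135, 0.002, 1.569]
force: [-0.0, -1.1, -0.0]
grip_width: 0.0353
```

```bash
python3 -m creep '{"translation":[[0,0,40],[0,0,75],[30,-13,75],[66,-28,75],[102,-43,75]],"yaw":[0,0,0,0,0],"gripper":[255,255,255,255,255]}'
python3 -m creep '{"translation":[[30,-14,0],[55,-25,0],[60,-27,0],[60,-27,0],[60,-27,0]],"yaw":[-0.01,-0.01,-0.01,-0.01,-0.01],"gripper":[255,255,255,255,255]}'
python3 - <<'E'
from h import *
c,o=wristcam('w6.png'); p=o['ee_pos']; print(p,o['eef_rot'],o['grip_width'])
print('held',[rim(c,p[:2]+[.0014,0],p[2]+.0365+d,.018) for d in(-.002,-.0005,.001)])
print('blue',[rim(c,(.629,-.1755),.142+d,.018) for d in (-.0015,0)])
E
```

```text
time_s: 12.37
ee_pos: [0.5694, -0.1492, 0.1709]
eef_rot: [3.133, 0.003, 1.569]
force: [0.1, 0.5, 0.1]
grip_width: 0.0353
time_s: 12.78
ee_pos: [0.6287, -0.1759, 0.1703]
eef_rot: [3.134, 0.002, 1.559]
force: [-0.0, 0.2, -0.4]
grip_width: 0.0353
[ 0.62873425 -0.17593445  0.17032467] [3.13432696e+00 2.30372598e-03 1.55940680e+00] 0.03531861685337376
held [(array([ 629.6, -174. ,   16.2]), np.float64(2.08), np.int64(644)), (array([ 629.7, -174.6,   16.1]), np.float64(1.78), np.int64(1107)), (array([ 629.8, -174.7,   16.2]), np.float64(2.05), np.int64(681))]
blue [(array([ 629.2, -174.9,   16. ]), np.float64(1.16), np.int64(178)), (array([ 629.1, -175.6,   16.1]), np.float64(0.99), np.int64(300))]
```

View pics/w6.png

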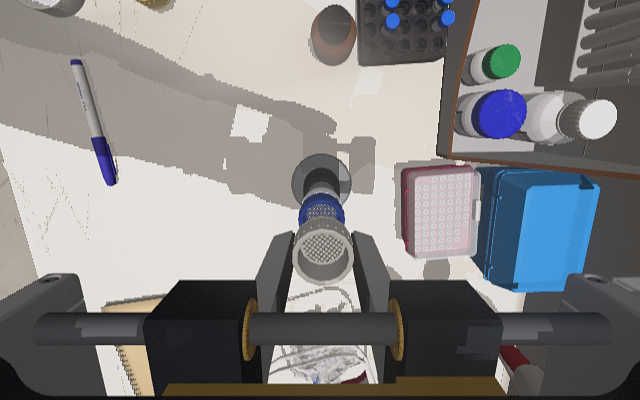

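White is held upright at (323,252), above blue at (321,213). I correct by (-0.7,-0.8) and lower to TCP z≈130.

```bash
python3 -m creep '{"translation":[[-0.7,-0.8,-8],[-0.7,-0.8,-16],[-0.7,-0.8,-22],[-0.7,-0.8,-22],[-0.7,-0.8,-22]],"yaw":[0,0,0,0,0],"gripper":[255,255,255,255,255]}'
python3 -m creep '{"translation":[[0,0,-4],[0,0,-8],[0,0,-13],[0,0,-17],[0,0,-17]],"yaw":[0,0,0,0,0],"gripper":[255,255,255,255,255]}'
```

```text
time_s: 13.25
ee_pos: [0.6275, -0.1765, 0.1484]
eef_rot: [3.135, 0.002, 1.56]
force: [0.3, 0.6, 0.7]
grip_width: 0.0353
time_s: 13.67
ee_pos: [0.6273, -0.1764, 0.1303]
eef_rot: [3.136, 0.002, 1.559]
force: [0.5, 0.3, 0.0]
grip_width: 0.0352
```

```bash
python3 -m creep '{"translation":[[0,0,-1.5],[0,0,-1.5],[0,0,-1.5],[0,0,-1.5],[0,0,-1.5]],"yaw":[0,0,0,0,0],"gripper":[255,255,100,100,100]}'
python3 -m creep '{"translation":[[0,0,0],[0,0,0],[0,0,15],[0,0,50],[0,0,90]],"yaw":[0,0,0,0,0],"gripper":[100,80,80,80,80]}'
python3 - <<'E'
from h import *
c,o=wristcam('w7.png'); p=o['ee_pos']; print(p,o['eef_rot'])
print('white',[rim(c,(.629,-.1755),.166+d,.018) for d in(-.003,-.0005,.003)])
E
```

```text
time_s: 14.08
ee_pos: [0.6273, -0.1764, 0.1287]
eef_rot: [3.136, 0.002, 1.56]
force: [-0.2, 0.3, 0.1]
grip_width: 0.0514
time_s: 14.5
ee_pos: [0.6264, -0.1761, 0.2177]
eef_rot: [3.14, 0.0, 1.56]
force: [0.2, 0.1, 0.1]
grip_width: 0.0649
[ 0.62635909 -0.17605656  0.21770214] [3.13999644e+00 4.32751278e-04 1.55952456e+00]
white [(array([ 628.4, -173.7,   15.9]), np.float64(0.66), np.int64(98)), (array([ 628.4, -175.2,   16. ]), np.float64(1.04), np.int64(440)), (array([ 626.9, -175.6,   16.1]), np.float64(0.0), np.int64(3))]
```

White is seated, rim at z≈165.5 mm, centred. Now yellow.

```bash
python3 -m creep '{"translation":[[-24,30,0],[-48,60,0],[-72,90,0],[-96,120,-20],[-120,150,-40]],"yaw":[0.01,0.01,0.01,0.01,0.01],"gripper":[80,80,80,80,80]}'
python3 -m creep '{"translation":[[-21,26,-30],[-42,51,-60],[-42,51,-100],[-42,51,-112],[-42,51,-112]],"yaw":[0,0,0,0,0],"gripper":[90,90,90,90,90]}'
python3 - <<'E'
from h import *
c,o=wristcam(); p=o['ee_pos']; print(p,o['eef_rot'],o['grip_width'])
print('yellow',rim(c,(.465,.026),.0355,.018))
E
```

```text
time_s: 14.97
ee_pos: [0.5097, -0.0281, 0.1903]
eef_rot: [3.124, 0.005, 1.569]
force: [0.7, 0.5, -0.3]
grip_width: 0.0648
time_s: 15.38
ee_pos: [0.4656, 0.0234, 0.0752]
eef_rot: [3.13, 0.005, 1.57]
force: [-0.5, -0.5, 0.5]
grip_width: 0.0608
[0.4656042  0.02344129 0.0752498 ] [3.1295265  0.00485553 1.57028876] 0.060764904192696645
yellow (array([464.2,  27.6,  16. ]), np.float64(1.04), np.int64(506))
```

```bash
python3 -m creep '{"translation":[[-2.5,3.5,-30],[-2.5,3.5,-55],[-2.5,3.5,-70],[-2.5,3.5,-76],[-2.5,3.5,-76]],"yaw":[0,0,0,0,0],"gripper":[90,90,90,90,90]}'
python3 -m creep '{"translation":[[0,0,0],[0,0,0],[0,0,0],[0,0,0],[0,0,0]],"yaw":[0,0,0,0,0],"gripper":[255,255,255,255,255]}' 20
python3 -m creep '{"translation":[[0,0,0],[0,0,0],[0,0,20],[0,0,55],[0,0,95]],"yaw":[0,0,0,0,0],"gripper":[255,255,255,255,255]}'
```

```text
time_s: 15.85
ee_pos: [0.4651, 0.0263, 0.0018]
eef_rot: [3.127, 0.005, 1.569]
force: [0.2, 0.1, 0.5]
grip_width: 0.0606
time_s: 16.27
ee_pos: [0.4656, 0.0263, 0.0026]
eef_rot: [3.125, 0.005, 1.569]
force: [-0.2, -0.4, 6.8]
grip_width: 0.0353
time_s: 16.68
ee_pos: [0.4643, 0.0263, 0.0975]
eef_rot: [3.129, 0.005, 1.569]
force: [0.3, -0.2, -0.3]
grip_width: 0.0352
```

```bash
python3 -m creep '{"translation":[[0,0,40],[0,0,75],[20,-25,98],[45,-55,98],[69,-85,98]],"yaw":[0,0,0,0,0],"gripper":[255,255,255,255,255]}'
python3 -m creep '{"translation":[[24,-30,0],[48,-60,0],[72,-90,0],[92,-115,0],[92,-115,0]],"yaw":[-0.01,-0.01,-0.01,-0.01,-0.01],"gripper":[255,255,255,255,255]}'
python3 -m creep '{"translation":[[0,0,0],[0,0,0]],"yaw":[0,0],"gripper":[255,255]}'
python3 - <<'E'
from h import *
c,o=wristcam('w8.png'); p=o['ee_pos']; print(p,o['eef_rot'],o['grip_width'])
print('held',[rim(c,p[:2]+[.0014,.001],p[2]+.0335+d,.018) for d in(-.002,-.0005,.001)])
print('white',[rim(c,(.6285,-.1755),.166+d,.018) for d in (-.0015,0)])
E
```

```text
time_s: 17.1
ee_pos: [0.5346, -0.0596, 0.1975]
eef_rot: [3.125, 0.006, 1.571]
force: [0.9, 0.1, -0.7]
grip_width: 0.0349
time_s: 17.52
ee_pos: [0.628, -0.1788, 0.1956]
eef_rot: [3.127, 0.006, 1.557]
force: [-0.5, 0.3, -1.2]
grip_width: 0.0348
time_s: 17.68
ee_pos: [0.6277, -0.1788, 0.1947]
eef_rot: [3.128, 0.005, 1.557]
force: [0.7, 0.1, -0.5]
grip_width: 0.0353
[ 0.62766454 -0.17882561  0.19474118] [3.12839407 0.00511811 1.55697045] 0.035347409651918495
held [(array([ 628.5, -176.7,   16.2]), np.float64(2.31), np.int64(507)), (array([ 628.5, -177.7,   16.1]), np.float64(1.77), np.int64(1078)), (array([ 628.5, -177.9,   16.2]), np.float64(1.99), np.int64(804))]
white [(array([ 628.5, -174.8,   16. ]), np.float64(1.17), np.int64(199)), (array([ 628.4, -175.4,   16.1]), np.float64(1.01), np.int64(344))]
```

View pics/w8.png

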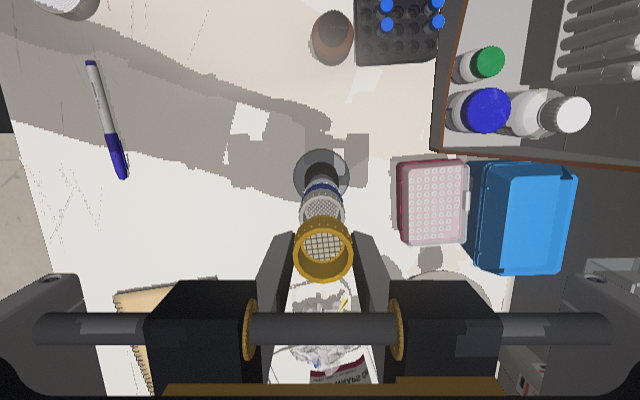

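Yellow is held at (324,249) above white at (322,210). I shift +2.3 mm in y and lower to TCP z≈156.5.

```bash
python3 -m creep '{"translation":[[0,2.3,-7],[0,2.3,-14],[0,2.3,-20],[0,2.3,-20],[0,2.3,-20]],"yaw":[0,0,0,0,0],"gripper":[255,255,255,255,255]}'
python3 -m creep '{"translation":[[0,0,-4],[0,0,-9],[0,0,-14],[0,0,-17],[0,0,-17]],"yaw":[0,0,0,0,0],"gripper":[255,255,255,255,255]}'
```

```text
time_s: 18.15
ee_pos: [0.6274, -0.1756, 0.1749]
eef_rot: [3.129, 0.005, 1.558]
force: [-0.1, -0.6, 0.1]
grip_width: 0.0351
time_s: 18.57
ee_pos: [0.6272, -0.1756, 0.1571]
eef_rot: [3.129, 0.005, 1.558]
force: [0.3, 0.2, 0.2]
grip_width: 0.0353
```

```bash
python3 -m creep '{"translation":[[0,0,-1.5],[0,0,-1.5],[0,0,-1.5],[0,0,-1.5],[0,0,-1.5]],"yaw":[0,0,0,0,0],"gripper":[255,255,100,100,100]}'
python3 -m creep '{"translation":[[0,0,0],[0,0,0],[0,0,15],[0,0,50],[0,0,90]],"yaw":[0,0,0,0,0],"gripper":[100,60,60,60,40]}'
python3 - <<'E'
from h import *
c,o=wristcam('w9.png'); p=o['ee_pos']; print(p,o['eef_rot'])
print('yellow',[rim(c,(.6285,-.1755),.190+d,.018) for d in(-.003,-.0005,.003)])
E
```

```text
time_s: 18.98
ee_pos: [0.6272, -0.1756, 0.1555]
eef_rot: [3.129, 0.005, 1.558]
force: [0.7, -0.0, -0.5]
grip_width: 0.0519
time_s: 19.4
ee_pos: [0.6263, -0.1753, 0.2446]
eef_rot: [3.134, 0.003, 1.558]
force: [-0.1, 0.5, -0.4]
grip_width: 0.0757
[ 0.62632719 -0.1753448   0.24455748] [3.13357368 0.00338128 1.55790545]
yellow [(array([ 628.1, -173.1,   16. ]), np.float64(0.68), np.int64(81)), (array([ 628.2, -174.7,   16. ]), np.float64(1.03), np.int64(437)), (array([ 628.2, -173.9,   15.8]), np.float64(0.77), np.int64(5))]
```

Yellow is seated, rim at z≈189.5 mm, centred. Now the middle funnel.

```bash
python3 -m creep '{"translation":[[-13,37,0],[-26,74,0],[-39,111,0],[-52,148,0],[-65,185,0]],"yaw":[0.01,0.01,0.01,0.01,0.01],"gripper":[30,30,30,30,30]}'
python3 -m creep '{"translation":[[-13,37,0],[-26,74,0],[-39,111,0],[-52,148,0],[-65,185,-20]],"yaw":[0,0,0,0,0],"gripper":[30,30,30,30,30]}'
python3 -m creep '{"translation":[[-13,37,-30],[-26,74,-60],[-35,100,-90],[-35,100,-104],[-35,100,-104]],"yaw":[0,0,0,0,0],"gripper":[30,30,30,30,30]}'
python3 - <<'E'
from h import *
c,o=wristcam('w10.png'); p=o['ee_pos']; print(p,o['eef_rot'],o['grip_width'])
print('funnel',[rim(c,(.463,.296),.0525+d,.025) for d in(-.001,.001)])
E
```

```text
time_s: 19.87
ee_pos: [0.5626, 0.0105, 0.2553]
eef_rot: [3.12, 0.007, 1.568]
force: [0.9, 0.1, -0.1]
grip_width: 0.0829
time_s: 20.28
ee_pos: [0.4984, 0.1957, 0.2393]
eef_rot: [3.115, 0.006, 1.568]
force: [2.0, 0.1, 0.7]
grip_width: 0.0832
time_s: 20.7
ee_pos: [0.4606, 0.2966, 0.1308]
eef_rot: [3.121, 0.009, 1.571]
force: [-0.9, 0.5, -0.3]
grip_width: 0.0831
[0.46057157 0.29655654 0.13075003] [3.12071874 0.00881245 1.57058294] 0.08306661502184771
funnel [(array([462.5, 298. ,  23.4]), np.float64(0.86), np.int64(245)), (array([462.5, 297.6,  23.4]), np.float64(0.75), np.int64(405))]
```

View pics/w10.png

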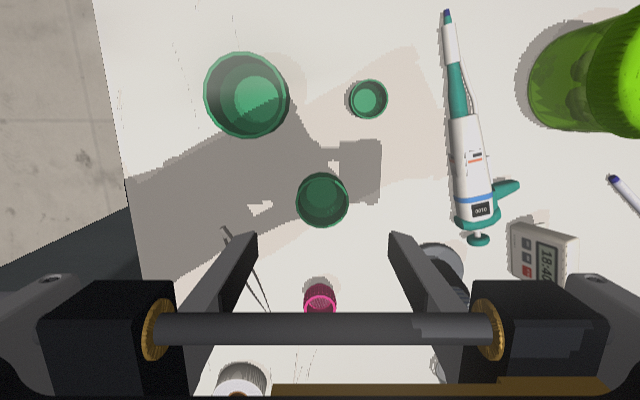

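The middle funnel is at (322,200), 50 mm wide, with its larger and smaller twins at (246,95) and (367,99). I descend and grip.

```bash
python3 -m creep '{"translation":[[0.5,0.8,-35],[0.5,0.8,-70],[0.5,0.8,-100],[0.5,0.8,-115],[0.5,0.8,-115.5]],"yaw":[0,0,0,0,0],"gripper":[30,30,30,30,30]}'
python3 -m creep '{"translation":[[0,0,0],[0,0,0],[0,0,0],[0,0,0],[0,0,0]],"yaw":[0,0,0,0,0],"gripper":[255,255,255,255,255]}' 20
python3 -m creep '{"translation":[[0,0,0],[0,0,0],[0,0,0],[0,0,0],[0,0,0]],"yaw":[0,0,0,0,0],"gripper":[255,255,255,255,255]}'
```

```text
time_s: 21.17
ee_pos: [0.4627, 0.2951, 0.0169]
eef_rot: [3.12, 0.009, 1.568]
force: [0.5, -0.1, -0.2]
grip_width: 0.083
time_s: 21.58
ee_pos: [0.4632, 0.2952, 0.018]
eef_rot: [3.119, 0.008, 1.568]
force: [0.4, -0.0, 0.3]
grip_width: 0.0533
time_s: 22.0
ee_pos: [0.4632, 0.2953, 0.0179]
eef_rot: [3.119, 0.008, 1.568]
force: [0.5, -0.8, 1.3]
grip_width: 0.049
```

Gripped. I lift to about 225 and travel to the stack.

```bash
python3 -m creep '{"translation":[[0,0,35],[0,0,75],[0,0,115],[0,0,155],[0,0,195]],"yaw":[0,0,0,0,0],"gripper":[255,255,255,255,255]}'
python3 -m creep '{"translation":[[11,-33,15],[23,-67,20],[36,-103,20],[48,-139,20],[60,-175,20]],"yaw":[0,0,0,0,0],"gripper":[255,255,255,255,255]}'
python3 -m creep '{"translation":[[12,-36,0],[24,-72,0],[36,-108,0],[48,-142,0],[60,-172,0]],"yaw":[0,0,0,0,0],"gripper":[255,255,255,255,255]}'
python3 - <<'E'
from h import *
o=ctrl.get_obs();print(o['ee_pos'],o['eef_rot'])
E
```

```text
time_s: 22.42
ee_pos: [0.4628, 0.2951, 0.215]
eef_rot: [3.119, 0.008, 1.568]
force: [0.7, -0.5, 0.2]
grip_width: 0.0495
time_s: 22.83
ee_pos: [0.523, 0.1184, 0.2352]
eef_rot: [3.119, 0.008, 1.569]
force: [1.4, 0.1, -1.2]
grip_width: 0.0494
time_s: 23.25
ee_pos: [0.5832, -0.0559, 0.2351]
eef_rot: [3.119, 0.008, 1.568]
force: [-0.4, 0.1, -0.9]
grip_width: 0.0494
[ 0.5831617  -0.05592927  0.23514735] [3.11874474 0.0083274  1.56797021]
```

```bash
python3 -m creep '{"translation":[[12,-32,0],[24,-65,0],[36,-97,0],[44,-119.5,0],[44,-119.5,0]],"yaw":[-0.01,-0.01,-0.01,-0.01,-0.01],"gripper":[255,255,255,255,255]}'
python3 -m creep '{"translation":[[0,0,0],[0,0,0]],"yaw":[0,0],"gripper":[255,255]}'
python3 - <<'E'
from h import *
c,o=wristcam('w11.png'); p=o['ee_pos']; print(p,o['eef_rot'],o['grip_width'])
print('held',[rim(c,p[:2]+[.0014,.001],p[2]+.0351+d,.025,((60,80,20),(95,255,255))) for d in(-.002,-.0005,.001)])
print('yellow',[rim(c,(.6285,-.1755),.190+d,.018) for d in (-.0015,0)])
s=snap('side'); 
a=np.hstack([c['pixels'][60:320,170:470],cv2.resize(s['pixels'][110:310,320:500],(270,260))])[:,:,::-1]
cv2.imwrite('pics/m11.png',cv2.resize(a,None,fx=1.4,fy=1.4))
E
```

```text
time_s: 23.67
ee_pos: [0.6274, -0.1795, 0.2339]
eef_rot: [3.12, 0.009, 1.554]
force: [-0.4, -0.2, -1.1]
grip_width: 0.0496
time_s: 23.83
ee_pos: [0.6272, -0.1795, 0.2334]
eef_rot: [3.121, 0.008, 1.554]
force: [0.3, -0.5, -0.3]
grip_width: 0.0492
[ 0.62719822 -0.17949584  0.2333653 ] [3.12089569 0.00826694 1.55402208] 0.049200313367637825
held [(array([ 628. , -176.6,   23.2]), np.float64(0.72), np.int64(346)), (array([ 628. , -177.1,   23.3]), np.float64(0.74), np.int64(970)), (array([ 628. , -177.2,   23.4]), np.float64(0.69), np.int64(870))]
yellow [(array([ 628.3, -174.6,   16.3]), np.float64(1.12), np.int64(133)), (array([ 628.2, -175.1,   16.2]), np.float64(0.98), np.int64(221))]
```

View pics/m11.png

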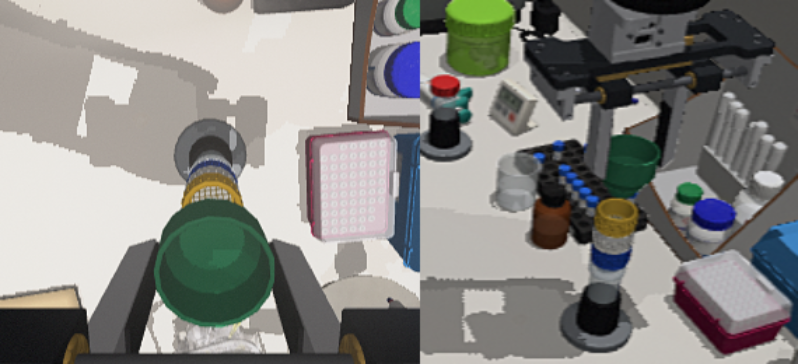

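The stack is straight: blue, white, yellow. The funnel is upright over it. I shift +2 mm in y and lower to TCP z≈196.

```bash
python3 -m creep '{"translation":[[0.2,2,-7],[0.2,2,-14],[0.2,2,-20],[0.2,2,-20],[0.2,2,-20]],"yaw":[0,0,0,0,0],"gripper":[255,255,255,255,255]}'
python3 -m creep '{"translation":[[0,0,-4],[0,0,-8],[0,0,-12],[0,0,-16],[0,0,-16]],"yaw":[0,0,0,0,0],"gripper":[255,255,255,255,255]}'
```

```text
time_s: 24.35
ee_pos: [0.6273, -0.1764, 0.2135]
eef_rot: [3.121, 0.008, 1.555]
force: [-0.6, -0.3, 0.0]
grip_width: 0.0487
time_s: 24.77
ee_pos: [0.6271, -0.1764, 0.1964]
eef_rot: [3.122, 0.008, 1.555]
force: [0.0, -0.1, -0.5]
grip_width: 0.0488
```

```bash
python3 -m creep '{"translation":[[0,0,-1],[0,0,-1],[0,0,-1],[0,0,-1],[0,0,-1]],"yaw":[0,0,0,0,0],"gripper":[255,255,60,60,60]}'
python3 -m creep '{"translation":[[0,0,0],[0,0,0],[0,0,15],[0,0,50],[0,0,85]],"yaw":[0,0,0,0,0],"gripper":[30,30,30,30,30]}'
python3 -m creep '{"translation":[[0,0,0],[-30,0,0],[-70,0,0],[-110,0,0],[-110,0,0]],"yaw":[0,0,0,0,0],"gripper":[30,30,30,30,30]}'
python3 - <<'E'
from h import *
c,o=wristcam(); s=snap('side');t=snap('top'); print(o['ee_pos'],o['force'])
print('funnel',[rim(c,(.6285,-.1755),.231+d,.025,((60,80,20),(95,255,255))) for d in(-.003,-.0005,.003)])
print('side',rim(s,(.6265,-.1765),.231,.025,((60,80,20),(95,255,255)),.004))
for n,xy,h in(('pink',(.457,.1704),.036),('beaker',(.635,.056),.066),('amber',(.638,-.026),.088)):
    print(n,rimfit(s,xy,h,.022 if n!='beaker' else .027,.005))
a=np.hstack([cv2.resize(s['pixels'][110:310,270:470],(400,400)),cv2.resize(t['pixels'][120:280,260:440],(400,400))])[:,:,::-1]
cv2.imwrite('pics/m12.png',a)
E
```

```text
time_s: 25.18
ee_pos: [0.627, -0.1763, 0.1953]
eef_rot: [3.122, 0.008, 1.555]
force: [1.0, 0.1, -0.1]
grip_width: 0.0659
time_s: 25.6
ee_pos: [0.6265, -0.1762, 0.2803]
eef_rot: [3.125, 0.007, 1.555]
force: [0.1, 0.0, 1.0]
grip_width: 0.083
time_s: 26.02
ee_pos: [0.5112, -0.1756, 0.2799]
eef_rot: [3.127, 0.006, 1.555]
force: [0.8, 0.3, 0.2]
grip_width: 0.0828
[ 0.51117906 -0.17561861  0.27986484] [0.82722089 0.29045297 0.20962368]
funnel [(array([ 627.2, -173.5,   23. ]), np.float64(0.92), np.int64(14)), (array([ 627.2, -174.2,   23.4]), np.float64(0.72), np.int64(399)), (array([ 626.4, -173.1,   23.3]), np.float64(0.29), np.int64(6))]
side (array([ 624.6, -177. ,   23.3]), np.float64(1.03), np.int64(111))
pink (array([459.4, 160.8,  18.2]), 26)
beaker (array([632.4,  48.4,  25.8]), 38)
amber (array([637.5, -33.8,  14.4]), 78)
```

View pics/m12.png

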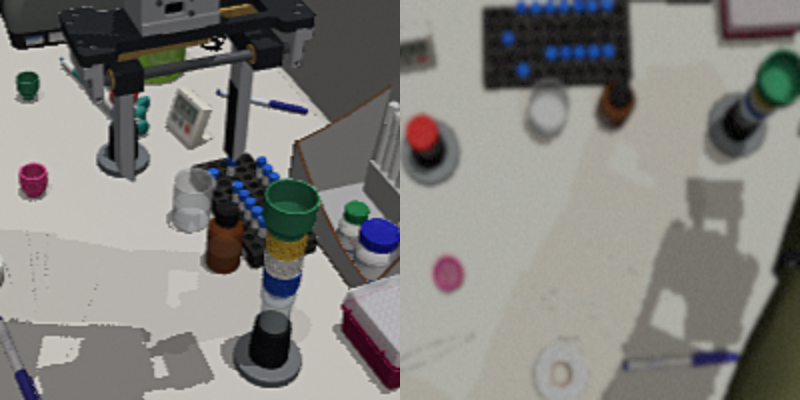

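The stack stands upright: funnel at (292,208), then yellow, white and blue, with the gripper clear of it. In the top view pink (281,229), beaker (326,162) and amber (357,161) are at their starting pixels. The funnel rim is at z≈230.5 mm, against 231 expected. I hand in.

```bash
python3 -c "
from station import ctrl
print(ctrl.hand_in())"
```

```text
the job is handed in; nothing more can be done
None
```

The cascade is built on the open tube and the job is handed in, at about 26 s of robot time. Blue went in first, then white, yellow and the middle-sized green funnel, each lowered in without noticeable contact force and let go.

**Last checks**
- **Seating:** rim heights measured 142, 165.5, 189.5 and 230.5 mm, against 142, 166, 190 and 231 mm expected for fully seated pieces.
- **Alignment:** the piece centres agree within about 2 mm, and the side view shows the stack upright with the gripper clear of it.
- **Left in place:** the pink strainer, beaker and amber bottle are at their starting pixels in the top view.

**What went wrong or disagreed**
- **Missed grasps:** the first two grasps of blue missed without moving it. The first lift began before the fingers had closed. The cameras also showed the fingertips 14 mm above the reported TCP, not 19 mm ahead of it as stated, so I used the measured value from then on.
- **Camera offsets:** wrist and fixed cameras differed by up to 4 mm, so I aligned each piece in the wrist view alone.
- **Side-view fits:** the final side-view circle fits of pink, beaker and amber came out 7–10 mm off in y from few pixels. I relied on the unchanged top-view positions instead.
- **Tool tilt:** the tool tilt drifted by up to about 1.5°, with no visible effect on the stack.

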